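# Uncover the V-block and hold a lens barrel seated in it

### The arm

A 7-joint arm with a two-finger parallel gripper is mounted at the origin on a cart in front of the work surface, level with it; the furniture and walls round the work are solid. World frame = base frame: x ahead of the robot, y to its left, z up, the work surface at z = 0. Lengths are in m, angles in rad, forces in N, time in s.
With the tool pointing down it reaches from about 0.4 to 0.85 m from the base axis. Payload 10.4 kg.
Tool frame: the origin (TCP) lies between the finger pads; the fingertips stand manip.tcp_to_tips ahead of it and the grasp point (between the pads) lies 2 mm behind it (manip.tcp_to_tips is the distance from the TCP to the fingertips, in m); y points along the fingers, z is the direction in which the jaws open and shut, and the axes are right-handed (so a half turn about y gives the same grasp; the last joint's range is limited). The gripper opens to 85 mm and grips with 20 to 120 N. Pads are 22 mm wide; open, the fingers measure 114 mm over their backs; the gripper's body (76 mm by 85 mm) begins 54 mm behind the grasp point. The pads swing forward as they close: fully open they stand 13 mm farther back than shut.
Start: joints at [1.325, 0.332, -0.065, 1.46, 0.022, 1.35, -0.088], TCP at [0.138, -0.61, 0.248] pointing down, gripper open.
Joint ranges: [-2.6, 2.6], [-0.5, 2.12], [-1.47, 1.34], [0.16, 2.42], [-1.27, 4.41], [0.06, 2.06], [-2.6, 2.6]. Speed limits (rad/s): [2.22, 2.22, 2.79, 2.79, 3.14, 3.14, 3.14].

### API

Orientations are given as a unit quaternion [x, y, z, w].
In Python, from workcell import manip gives the robot as it stands. The module is installed in compiled form; this text tells all that it offers.
- The arm moves only by the tool move_arm, never from a script. Its argument "increments" is a list of rows, each an object with "offset": the shift along the tool's x, y, z in m, a list of three; "yaw": the turn about the tool's y in degrees; "jaw": the closure in counts, from 0 (fully open) to 255 (shut). In form: [{"offset": [tx, ty, tz], "yaw": yaw, "jaw": jaw}, ...]. A call has 1 to 10 rows; each row is the pose to reach, as a shift and turn from the pose measured when the call began, along the tool's axes at that moment; what a row does not reach only later rows make up. A row lasts 1/12 s, in which the tool goes at most 41.7 mm and 7.16 degrees, less where a joint would pass 70% of its speed; a pose out of reach is approached as far as the arm can. A call with a gripper value outside its range is refused whole. The fingers move at their own pace and stop on an object; "squeeze" is the grip in N (left out, the last holds). Time passes only in rows, so rows that repeat a pose let the fingers close. It gives the time, the measured TCP pose, the force and the opening at its end, in the units of the state.
- manip.get_obs(): the state, without advancing time (a new reading comes with each control period).
- manip.camera(name): name is "scene" or "top" or "wrist"; returns a dict with "pixels" (420x560x3 uint8, red, green, blue), "depth" (420x560 float32, m along the optical axis (not along the pixel's ray), 0 where there is no reading), "intrinsics" (3x3 intrinsics, pixels), "R" (3x3) and "t" (3): a world point X has camera coordinates R X + t; the wrist camera has in their place "mount" (4x4, takes a point from camera to tool coordinates, whose origin is the TCP and whose axes are the tool frame's). Camera axes: x right, y down, z forward; pixel columns grow to the right and rows downward; lengths in m; the calibration is good to about 2 mm. A picture is of the moment at which its call begins: read the wrist's pose just before it.
- manip.hand_in(): hands the job in, once; it reports no verdict.
Trained networks look in a picture, given as the dict that the camera call returned (one of the last four; its "shot" number tells which), for a name from the list of things; names that differ only in an ending like _2 or _b are one class to them, and where a whole thing is asked for, a point or a joint stands for the part that bears it (a point fixed in the world has none). Each returns a list of dicts, best first, with "confidence" (0 to 1); they miss things now and then, are a little off and sometimes report something else, mostly with a low value. They report only what shows in the picture. A call takes as long as a camera call. They do not tell look-alikes from the thing itself.
- manip.recognise(picture, query): "bbox" ([left, top, right, bottom] in pixels, round what is visible of it).
- manip.spot_point(picture, query): "centre" ([column, row] in pixels: a listed point, or the origin of a listed thing).
The state is a dict: "clock": time; "joint_pos": joint angles; "joint_velocities": joint speeds; "tau": joint torques, N m; "position": TCP position; "ee_rot": TCP orientation; "ft_force": force on the tool from outside, world axes, zero at the start; "torque": the same for the moment, N m; "grip_width": opening from 0.0 (shut) to 1.0 (fully open).
Only numpy, scipy, OpenCV 4.12 (cv2) and the standard library are available. Lean on these libraries where they do the work, as an engineer would, in place of code of your own. Each camera call takes 0.05 s, during which the arm holds its last target. There are 200 camera calls.

### The job

Take the roof-shaped dust cover off the V-block and hang it astride the bar of the rail, about the middle, and let it go there. Then lift the lens barrel from its rest, lay it along the V-block's groove, centred end to end, and press it down firmly but without forcing it, so that it bears on both faces of the V; finish while still holding it pressed there, without letting go. Leave the timer, the pen and the tweezers where they are.

Things in the scene. Friction and masses are not known exactly. Their poses are not given: they have to be found in the camera images.
- vblock_seat (a point): Centre of a barrel seated in the fixed steel V-block, 39.5 mm above the table; y along the groove, x across. 90-degree V, its bottom line 14 mm and its sides' top 42 mm above the table; block 64 mm across, 104 mm long with a gap from y=-27 to 27 mm, open across x down to 17 mm above the table, for fingers holding the barrel's middle. Base plate 90x130 mm, 10 mm thick.
- flank_far: Half of the V-block on its +x side, with one face of the V; fixed; origin under the V-block's centre. The barrel's weight alone loads each face with 1 to 2 N; pressed means over 4 N on each, which a downward push of 15 to 25 N gives if the hand is not pushing sideways across the groove (that unloads one face). Neither face may ever carry over 60 N.
- flank_near: Half of the V-block on its -x side, with the other face of the V; fixed; same origin and loads.
- cover_grip (a point): Centre of the loose dust cover's grip, an upright black fin 12 mm thick (x), 50 mm long (y), from 17 mm below to 15 mm above this point. The cover (100 g) is a 2.5 mm metal sheet folded at 90 degrees like a roof, ridge along y, 116 mm long; inner ridge line 20 mm below this point, sides end 61 mm below it and 43 mm to each side. At first it sits astride the V-block, this point at z=93 mm.
- cover: The dust cover itself; origin on its inner ridge line at mid-length, 20 mm below its grip's centre; y along the ridge, z up.
- rail_mid (a point): Middle of the bar of the fixed hanging rail, on the bar's axis, 130 mm above the table. The bar is 14 mm thick and runs 240 mm along y between two posts. When the cover hangs astride the bar, its grip's centre is 30 mm above this point.
- rail: The hanging rail, fixed: a bar on two posts; origin on the table below the bar's middle; bar along y.
- barrel_center (a point): Centre of the loose lens barrel: metal cylinder 36 mm in diameter, axis along y, 128 mm long with a 31 mm wide step and a glass at each end (36 mm part 116 mm long), 140 to 280 g. Ends are alike; either way round will do. At first it lies on its rest, axis 36 mm above the table; fingers can close on its middle along x, only the rest's 8 mm plate lies below.
- barrel: The lens barrel itself; origin at its centre, axis along y.
- lens_rest: The barrel's rest, fixed: grey plate 80 mm (x) by 124 mm (y), 8 mm thick, with cross bars at y=+-45 mm (12 mm wide, top at 18 mm), each with upright pins 9 mm thick, top at 32 mm, at x=+-24.5 mm. Origin at its underside centre. Rest and rail may stand on either side of the V-block.
- timer: Bystander: bench timer 48x70x56 mm, origin at its underside centre.
- pen_click: Bystander: ball pen lying, 145 mm long, 9 mm high.
- tweezers: Bystander: steel tweezers lying, 124 mm long, 8 mm high.
Things that resemble listed ones, but are neither listed nor needed, are in the scene too. Leave any purple look-alike of the part that bears vblock_seat alone. Leave any purple look-alike of the cover alone.

How it is judged:
By the outcome, as a careful person would: the job done as asked, in the order asked, and still so for the second after the job is handed in, while the arm keeps its last pose, push and grip.
It also fails if it takes over 70 s, if anything falls off the work surface, if the arm or the gripper's body presses on something with over 40 N, if the wrist force passes 120 N, or if a joint passes its speed limit or range.

## Working session

There is one attempt and no reset: what is moved stays moved. The work goes in short steps, Python scripts to look and compute and a tool call to move; the robot and the scene stay as the last step left them, time stands still between calls to the robot, and variables do not carry over. Pictures are saved under pics/ and viewed, about 8 in all and at most 12, crops included, and the job is handed in when it is done.

Besides the shell and the picture viewer there is one more tool, called as name(argument=value, ...), one argument or row to a line, values as JSON. move_arm: Moves the arm, as the interface text tells. Its arguments: {"type":"object","properties":{"increments":{"type":"array","items":{"type":"object","properties":{"offset":{"type":"array","items":{"type":"number"}},"yaw":{"type":"number"},"jaw":{"type":"number"}}}},"squeeze":{"type":"number"}},"required":["increments"]}

```bash
mkdir -p pics; cat > h.py <<'E'
import numpy as np, cv2
from scipy.spatial.transform import Rotation as Ro
from workcell import manip
def shot(name):
    o=manip.get_obs(); c=manip.camera(name)
    if 'mount' in c:
        T=np.eye(4);T[:3,:3]=Ro.from_quat(o['ee_rot']).as_matrix();T[:3,3]=o['position']
        M=T@np.array(c['mount']); c['_R'],c['_t']=M[:3,:3],M[:3,3]
    else:
        R=np.array(c['R']);c['_R']=R.T;c['_t']=-R.T@np.array(c['t'])
    return c
def cloud(c):
    d=c['depth'];K=c['intrinsics'];v,u=np.mgrid[:d.shape[0],:d.shape[1]]
    P=np.stack([(u-K[0][2])/K[0][0]*d,(v-K[1][2])/K[1][1]*d,d],-1)
    W=P@c['_R'].T+c['_t']; W[d==0]=np.nan; return W
def save(c,n): cv2.imwrite('pics/'+n,c['pixels'][:,:,::-1])
def atz(c,uv,z):
    K=np.array(c['intrinsics']);r=c['_R']@np.linalg.solve(K,[uv[0],uv[1],1]);return c['_t']+r*(z-c['_t'][2])/r[2]
E
python3 - <<'E'
from h import *
o=manip.get_obs();print({k:np.round(v,3) for k,v in o.items()},manip.tcp_to_tips)
print(Ro.from_quat(o['ee_rot']).as_matrix().round(3))
Z=dict(vblock_seat=.0395,cover_grip=.093,cover=.073,rail_mid=.13,rail=0,barrel_center=.036,lens_rest=0,timer=0,pen_click=.004,tweezers=.004)
for n in ['top','scene']:
    c=shot(n);save(c,n+'0.png')
    print(n,c['_t'].round(3))
    for q in Z:
        for r in manip.spot_point(c,q)[:3]:
            print(q,np.round(r['centre']),round(r['confidence'],2),atz(c,r['centre'],Z[q]).round(3))
E
python3 -c "
import cv2,numpy as np
a=cv2.imread('pics/top0.png');b=cv2.imread('pics/scene0.png')
cv2.imwrite('pics/v1.png',cv2.resize(np.vstack([a]),(784,588)));cv2.imwrite('pics/v2.png',cv2.resize(b,(784,588)))"
```

```text
{'clock': np.float64(0.0), 'joint_pos': array([ 1.325,  0.333, -0.065,  1.461,  0.022,  1.35 , -0.088]), 'joint_velocities': array([ 0.001, -0.001, -0.   ,  0.001,  0.   ,  0.001, -0.   ]), 'tau': array([ 0.0000e+00, -6.2544e+01,  4.9000e-02, -3.9162e+01,  1.6000e-02,
        1.0000e-02,  0.0000e+00]), 'position': array([ 0.138, -0.609,  0.248]), 'ee_rot': array([-0.079,  0.703, -0.702,  0.079]), 'ft_force': array([-0.474,  0.264, -0.651]), 'torque': array([ 0.01 , -0.02 ,  0.008]), 'grip_width': np.float64(0.998)} 0.017
[[-0.975 -0.     0.221]
 [-0.221  0.001 -0.975]
 [ 0.    -1.    -0.001]]
top [0.456 0.005 1.414]
vblock_seat [296. 252.] 0.74 [ 0.407 -0.07   0.04 ]
cover_grip [228. 254.] 0.84 [0.406 0.122 0.093]
cover_grip [263. 199.] 0.58 [0.559 0.023 0.093]
cover [229. 254.] 0.65 [0.404 0.12  0.073]
cover [264. 201.] 0.56 [0.555 0.022 0.073]
rail_mid [387. 214.] 0.94 [ 0.515 -0.318  0.13 ]
barrel_center [155. 237.] 0.61 [0.453 0.342 0.036]
lens_rest [159. 237.] 0.96 [0.453 0.337 0.   ]
timer [320. 167.] 0.93 [ 0.664 -0.147  0.   ]
pen_click [266. 177.] 0.72 [0.632 0.016 0.004]
tweezers [209. 152.] 0.58 [0.709 0.188 0.004]
scene [0.012 0.744 0.954]
vblock_seat [340. 228.] 0.85 [ 0.404 -0.078  0.039]
vblock_seat [267. 228.] 0.8 [0.555 0.033 0.039]
cover_grip [265. 212.] 0.82 [0.561 0.032 0.093]
cover_grip [293. 273.] 0.61 [0.394 0.151 0.093]
cover [294. 274.] 0.89 [0.401 0.139 0.073]
cover [216. 333.] 0.43 [0.441 0.359 0.073]
rail_mid [351. 139.] 0.9 [ 0.519 -0.316  0.13 ]
rail_mid [246. 219.] 0.51 [0.56  0.108 0.13 ]
rail [216. 333.] 0.17 [0.476 0.327 0.   ]
barrel_center [217. 338.] 0.85 [0.45  0.35  0.036]
barrel_center [223. 340.] 0.71 [0.436 0.347 0.036]
lens_rest [223. 342.] 0.94 [0.45  0.335 0.   ]
timer [268. 189.] 0.91 [ 0.671 -0.129  0.   ]
pen_click [246. 216.] 0.6 [0.649 0.003 0.004]
tweezers [186. 249.] 0.57 [0.698 0.188 0.004]
tweezers [222. 339.] 0.31 [0.454 0.333 0.004]
```

View pics/v1.png

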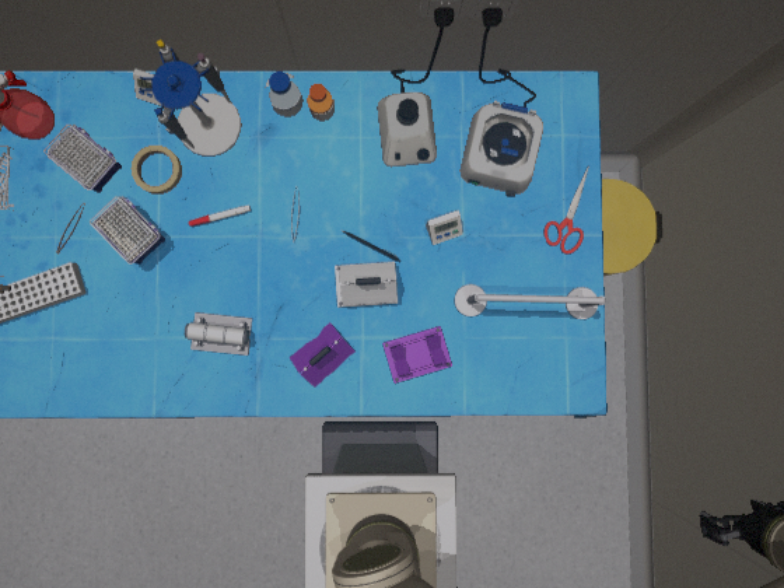

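View pics/v2.png

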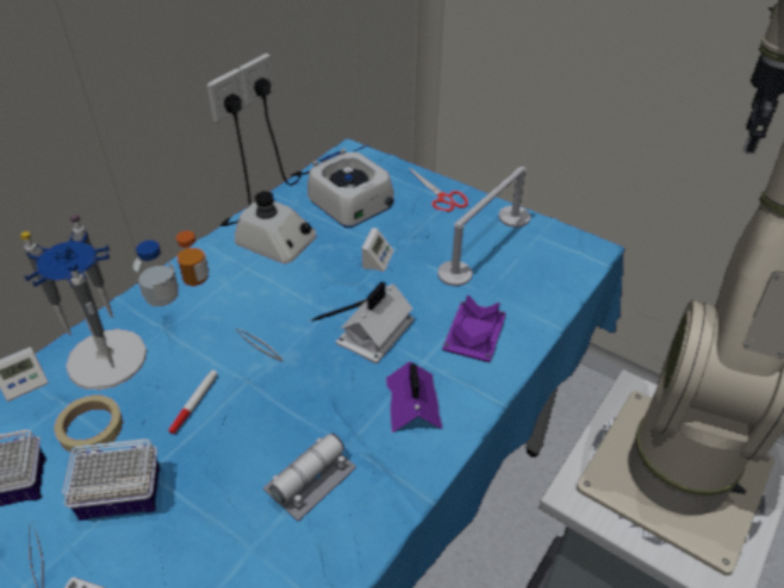

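The top view shows two roof-shaped covers. The grey one, at (368,283) enlarged, sits on the steel base. The purple one, at (322,355), lies on the table. A purple V-block is at (417,354). The grey cover fits because it isn't purple and sits astride the block. Next I'll measure from depth and confirm it in a crop.

```bash
python3 - <<'E'
from h import *
def fit(Q,n):
    r=cv2.minAreaRect((Q[:,:2]*1000).astype(np.float32)); m=Q.mean(0)
    w=np.linalg.svd(Q[:,:2]-m[:2],full_matrices=0)[2][0]; w*=np.sign(w[1])
    print(n,len(Q),'rect c',np.round(r[0],1),np.round(r[1],1),'z50/95',np.round(np.percentile(Q[:,2],[5,50,95]),4),'axis yaw from y deg',round(np.degrees(np.arctan2(-w[0],w[1])),2))
for cn in ['top','scene']:
    c=shot(cn);W=cloud(c)
    def box(x,y,r,z0,z1):
        with np.errstate(invalid='ignore'): m=(abs(W[...,0]-x)<r[0])&(abs(W[...,1]-y)<r[1])&(W[...,2]>z0)&(W[...,2]<z1)
        return W[m]
    print(cn)
    fit(box(.555,.025,(.07,.08),.09,.125),'grip'); fit(box(.555,.025,(.07,.09),.03,.125),'cover')
    fit(box(.555,.025,(.08,.09),.006,.125),'base')
    fit(box(.517,-.317,(.06,.16),.118,.15),'bar')
    fit(box(.45,.34,(.06,.09),.042,.07),'barrel'); fit(box(.45,.337,(.06,.09),.004,.07),'rest')
    fit(box(.66,-.14,(.06,.06),.01,.09),'timer')
    if cn=='top':cv2.imwrite('pics/v3.png',cv2.resize(c['pixels'][160:290,110:450,::-1],None,fx=2.3,fy=2.3,interpolation=2))
E
```

```text
top
grip 81 rect c [554.5  24.8] [11.8 47.7] z50/95 [0.0978 0.1069 0.1115] axis yaw from y deg 3.35
cover 1128 rect c [554.6  25.3] [ 84.8 115.9] z50/95 [0.0359 0.0553 0.1057] axis yaw from y deg 3.28
base 1426 rect c [556.2  27.5] [157.2 178. ] z50/95 [0.0069 0.0496 0.1034] axis yaw from y deg 6.28
bar 487 rect c [ 516.8 -313. ] [257.8  16.6] z50/95 [0.129  0.1353 0.1398] axis yaw from y deg -1.65
barrel 497 rect c [449.4 341.2] [129.9  35. ] z50/95 [0.0433 0.0507 0.0566] axis yaw from y deg -6.19
rest 1637 rect c [450.2 336.8] [178.9 119.4] z50/95 [0.0045 0.0099 0.0547] axis yaw from y deg -2.84
timer 501 rect c [ 660.7 -139.7] [117.9 118.6] z50/95 [0.0106 0.0344 0.0574] axis yaw from y deg 11.25
scene
grip 137 rect c [554.3  23.6] [13.7 52.2] z50/95 [0.0918 0.1066 0.1116] axis yaw from y deg 1.44
cover 1213 rect c [554.8  24.4] [ 87.1 119.2] z50/95 [0.0352 0.0577 0.1074] axis yaw from y deg -9.06
base 2009 rect c [555.2  25.6] [158.7 179.5] z50/95 [0.0072 0.0412 0.0981] axis yaw from y deg -12.74
bar 359 rect c [ 517. -312.] [258.6  21.7] z50/95 [0.1251 0.1367 0.1407] axis yaw from y deg -1.87
barrel 900 rect c [449.4 341. ] [130.7  36.2] z50/95 [0.044  0.053  0.0572] axis yaw from y deg -6.52
rest 3330 rect c [449.8 337. ] [119.6 180. ] z50/95 [0.0045 0.0102 0.0557] axis yaw from y deg -3.68
timer 554 rect c [ 658.5 -142.1] [120.   98.7] z50/95 [0.0106 0.0308 0.0586] axis yaw from y deg -5.85
```

View pics/v3.png

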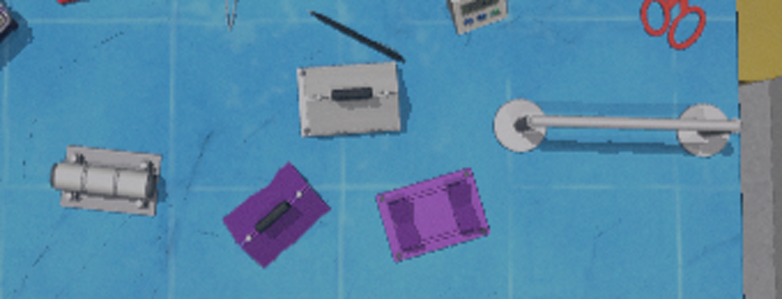

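The crop confirms it: the grey cover at (350,97) is the target, and both purple pieces at (275,215) and (433,215) are decoys. Moving above the cover now.

```bash
cat >> h.py <<'E'
def plan(p,a):
    o=manip.get_obs();R=Ro.from_quat(o['ee_rot']).as_matrix();z=R[:,2]
    cur=np.degrees(np.arctan2(z[1],z[0]))
    print('pos',o['position'].round(4),'a',round(cur,2),'tilt',R[2].round(4),'F',o['ft_force'].round(1),'g',round(float(o['grip_width']),3),'t',round(float(o['clock']),2),'| offset mm',np.round(R.T@(np.array(p)-o['position'])*1000,1),'yaw',round((cur-a+180)%360-180,2))
E
python3 -c "
from h import *
plan([.5545,.025,.25],3.3)"
```

```text
pos [ 0.1381 -0.6096  0.2483] a -77.23 tilt [ 0.e+00 -1.e+00  1.e-04] F [-0.7 -0.6 -0.3] g 0.998 t 1.2 | offset mm [-546.3   -1.7 -526.9] yaw -80.53
```

move_arm(
  increments=[
    {"offset": [-0.546, -0.002, -0.527], "yaw": -80.5, "jaw": 0},
    {"offset": [-0.546, -0.002, -0.527], "yaw": -80.5, "jaw": 0},
    {"offset": [-0.546, -0.002, -0.527], "yaw": -80.5, "jaw": 0},
    {"offset": [-0.546, -0.002, -0.527], "yaw": -80.5, "jaw": 0},
    {"offset": [-0.546, -0.002, -0.527], "yaw": -80.5, "jaw": 0},
    {"offset": [-0.546, -0.002, -0.527], "yaw": -80.5, "jaw": 0},
    {"offset": [-0.546, -0.002, -0.527], "yaw": -80.5, "jaw": 0},
    {"offset": [-0.546, -0.002, -0.527], "yaw": -80.5, "jaw": 0},
    {"offset": [-0.546, -0.002, -0.527], "yaw": -80.5, "jaw": 0},
    {"offset": [-0.546, -0.002, -0.527], "yaw": -80.5, "jaw": 0},
  ],
  squeeze=40,
)

```text
clock: 2.03
position: [0.3672, -0.2593, 0.2497]
ee_rot: [0.477, -0.522, 0.523, -0.476]
ft_force: [0.7, -1.1, 0.0]
grip_width: 0.999
```

```bash
python3 -c "
from h import *
plan([.5545,.025,.25],3.3)"
```

```text
pos [ 0.3672 -0.2593  0.2497] a -5.27 tilt [ 1.e-03 -1.e+00  5.e-04] F [ 0.7 -1.1  0. ] g 0.999 t 2.03 | offset mm [-300.3   -0.5  160.3] yaw -8.57
```

move_arm(
  increments=[
    {"offset": [-0.3, 0, 0.16], "yaw": -8.6, "jaw": 0},
    {"offset": [-0.3, 0, 0.16], "yaw": -8.6, "jaw": 0},
    {"offset": [-0.3, 0, 0.16], "yaw": -8.6, "jaw": 0},
    {"offset": [-0.3, 0, 0.16], "yaw": -8.6, "jaw": 0},
    {"offset": [-0.3, 0, 0.16], "yaw": -8.6, "jaw": 0},
    {"offset": [-0.3, 0, 0.16], "yaw": -8.6, "jaw": 0},
    {"offset": [-0.3, 0, 0.16], "yaw": -8.6, "jaw": 0},
    {"offset": [-0.3, 0, 0.16], "yaw": -8.6, "jaw": 0},
    {"offset": [-0.3, 0, 0.16], "yaw": -8.6, "jaw": 0},
    {"offset": [-0.3, 0, 0.16], "yaw": -8.6, "jaw": 0},
  ],
)

```text
clock: 2.87
position: [0.5549, 0.0287, 0.2493]
ee_rot: [-0.515, 0.484, -0.484, 0.516]
ft_force: [0.2, -0.3, -0.6]
grip_width: 0.999
```

```bash
cat >> h.py <<'E'
def fit(Q,n):
    if len(Q)<5: print(n,len(Q));return
    r=cv2.minAreaRect((Q[:,:2]*1000).astype(np.float32)); m=Q.mean(0)
    w=np.linalg.svd(Q[:,:2]-m[:2],full_matrices=0)[2][0]; w=w*np.sign(w[1])
    print(n,len(Q),'rect c',np.round(r[0],1),np.round(r[1],1),round(r[2],1),'mean',m.round(4),'z',np.round(np.percentile(Q[:,2],[5,50,95]),4),'yaw',round(np.degrees(np.arctan2(-w[0],w[1])),2))
def box(W,x,y,r,z0,z1):
    with np.errstate(invalid='ignore'): m=(abs(W[...,0]-x)<r[0])&(abs(W[...,1]-y)<r[1])&(W[...,2]>z0)&(W[...,2]<z1)
    return W[m]
E
python3 -c "
from h import *
plan([.5545,.025,.25],3.3)
c=shot('wrist');save(c,'w1.png');W=cloud(c)
print('mount',np.round(c['mount'],3).tolist())
fit(box(W,.555,.025,(.05,.06),.1,.125),'griptop')
fit(box(W,.555,.025,(.07,.09),.03,.125),'cover')
Q=box(W,.555,.025,(.07,.09),.03,.125);print(Q.min(0),Q.max(0))
"
```

```text
pos [0.5549 0.0287 0.2493] a 3.65 tilt [-1.4e-03 -1.0e+00  4.0e-04] F [ 0.2 -0.3 -0.6] g 0.999 t 2.87 | offset mm [ 3.7 -0.7 -0.6] yaw 0.35
mount [[0.0, 0.947, 0.321, -0.083], [0.001, -0.321, 0.947, -0.126], [1.0, 0.0, -0.001, 0.0], [0.0, 0.0, 0.0, 1.0]]
griptop 672 rect c [556.6  25. ] [11.4 49.2] 3.5 mean [0.5564 0.0263 0.1073] z [0.1049 0.1075 0.1088] yaw 3.71
cover 7724 rect c [556.1  24.3] [ 85.  116.4] 3.8 mean [0.5557 0.0293 0.0595] z [0.0364 0.0571 0.1073] yaw 3.48
[ 0.51087922 -0.03602211  0.0300148 ] [0.60135547 0.08458026 0.11006879]
```

View pics/w1.png

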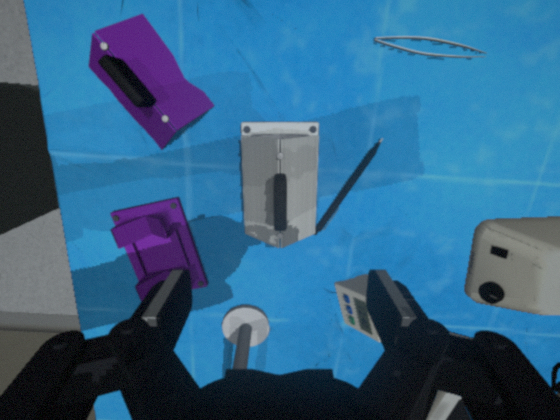

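The wrist view shows the grey cover with its fin at (280,200), clear between the jaws. The pen tip at (320,230) is beside it, low on the table. Descending and gripping the fin.

move_arm(
  increments=[
    {"offset": [0.004, 0.04, 0.0005], "yaw": 0.2, "jaw": 0},
    {"offset": [0.004, 0.08, 0.0005], "yaw": 0.2, "jaw": 0},
    {"offset": [0.004, 0.115, 0.0005], "yaw": 0.2, "jaw": 0},
    {"offset": [0.004, 0.14, 0.0005], "yaw": 0.2, "jaw": 0},
    {"offset": [0.004, 0.152, 0.0005], "yaw": 0.2, "jaw": 0},
    {"offset": [0.004, 0.152, 0.0005], "yaw": 0.2, "jaw": 100},
    {"offset": [0.004, 0.152, 0.0005], "yaw": 0.2, "jaw": 180},
    {"offset": [0.004, 0.152, 0.0005], "yaw": 0.2, "jaw": 180},
  ],
  squeeze=50,
)

```text
clock: 3.58
position: [0.5562, 0.022, 0.0993]
ee_rot: [-0.513, 0.485, -0.486, 0.515]
ft_force: [-0.3, 0.5, 0.9]
grip_width: 0.604
```

```bash
python3 -c "
from h import *
plan([.5556,.0248,.097],3.5)"
```

```text
pos [0.5562 0.022  0.0993] a 3.26 tilt [ 4.0e-04 -1.0e+00  2.7e-03] F [-0.3  0.5  0.9] g 0.604 t 3.58 | offset mm [-2.9  2.3 -0.4] yaw -0.24
```

move_arm(
  increments=[
    {"offset": [-0.002, 0.002, -0.0005], "yaw": -0.2, "jaw": 200},
    {"offset": [-0.002, 0.002, -0.0005], "yaw": -0.2, "jaw": 255},
    {"offset": [-0.002, 0.002, -0.0005], "yaw": -0.2, "jaw": 255},
    {"offset": [-0.002, 0.002, -0.0005], "yaw": -0.2, "jaw": 255},
    {"offset": [-0.002, 0.002, -0.0005], "yaw": -0.2, "jaw": 255},
    {"offset": [-0.002, 0.002, -0.0005], "yaw": -0.2, "jaw": 255},
    {"offset": [-0.002, 0.002, -0.0005], "yaw": -0.2, "jaw": 255},
    {"offset": [-0.002, 0.002, -0.0005], "yaw": -0.2, "jaw": 255},
  ],
  squeeze=50,
)

```text
clock: 4.25
position: [0.5561, 0.024, 0.0983]
ee_rot: [-0.514, 0.483, -0.486, 0.516]
ft_force: [-2.3, -0.8, 6.1]
grip_width: 0.134
```

```bash
python3 -c "
from h import *
plan([.5556,.0248,.097],3.5)"
```

```text
pos [0.5561 0.024  0.0983] a 3.47 tilt [ 9.e-04 -1.e+00  4.e-03] F [-2.3 -0.8  6.1] g 0.134 t 4.25 | offset mm [-0.8  1.3 -0.5] yaw -0.03
```

move_arm(
  increments=[
    {"offset": [0, -0.01, 0], "yaw": 0, "jaw": 255},
    {"offset": [0, -0.03, 0], "yaw": 0, "jaw": 255},
    {"offset": [0, -0.06, 0], "yaw": 0, "jaw": 255},
    {"offset": [0, -0.09, 0], "yaw": 0, "jaw": 255},
    {"offset": [0, -0.12, 0], "yaw": 0, "jaw": 255},
    {"offset": [0, -0.15, 0], "yaw": 0, "jaw": 255},
    {"offset": [0, -0.16, 0], "yaw": 0, "jaw": 255},
    {"offset": [0, -0.16, 0], "yaw": 0, "jaw": 255},
  ],
)

```text
clock: 4.92
position: [0.5566, 0.0246, 0.2618]
ee_rot: [-0.513, 0.482, -0.487, 0.517]
ft_force: [0.6, -0.1, -0.7]
grip_width: 0.128
```

```bash
python3 -c "
from h import *
for n in ['top','scene']:
  c=shot(n);W=cloud(c)
  print(n)
  for z0,z1,r,q in [(.123,.15,(.03,.1),'bar'),(.042,.06,(.05,.09),'')]:
    if q: Q=box(W,.517,-.315,r,z0,z1)
    else: Q=box(W,.555,.025,r,z0,z1)
    fit(Q,q)
  print([(np.round(r['centre']),round(r['confidence'],2),atz(c,r['centre'],.13).round(4)) for r in manip.spot_point(c,'rail_mid')[:2]])
  print([(np.round(r['centre']),round(r['confidence'],2),atz(c,r['centre'],.0395).round(4)) for r in manip.spot_point(c,'vblock_seat')[:2]])
save(c,'s2.png')
# posts: bases
plan([.517,-.315,.255],-1.7)"
```

```text
top
bar 373 rect c [ 516.3 -315.1] [199.6  14.3] 88.4 mean [ 0.5158 -0.3151  0.1353] z [0.1298 0.1353 0.1405] yaw -1.67
 0
[(array([387., 215.]), 0.85, array([ 0.5103, -0.3168,  0.13  ])), (array([158., 239.]), 0.59, array([0.447 , 0.3093, 0.13  ]))]
[(array([296., 254.]), 0.55, array([ 0.4025, -0.0721,  0.0395]))]
scene
bar 250 rect c [ 514.6 -314.6] [198.6  15.6] 87.5 mean [ 0.5139 -0.3099  0.1369] z [0.1312 0.1373 0.1411] yaw -1.65
 70 rect c [554.2  29.4] [ 64.8 105.4] 3.3 mean [0.5519 0.0295 0.044 ] z [0.0423 0.0438 0.0461] yaw -12.56
[(array([348., 137.]), 0.59, array([ 0.5323, -0.3235,  0.13  ])), (array([267., 169.]), 0.3, array([ 0.6318, -0.0702,  0.13  ]))]
[(array([268., 228.]), 0.95, array([0.5527, 0.0316, 0.0395])), (array([339., 229.]), 0.85, array([ 0.4049, -0.0732,  0.0395]))]
pos [0.5548 0.024  0.2568] a 3.48 tilt [ 5.0e-04 -1.0e+00  1.6e-03] F [ 0.4  0.  -1.1] g 0.132 t 5.22 | offset mm [336.1   1.9 -58.3] yaw 5.18
```

move_arm(
  increments=[
    {"offset": [0.02, 0, -0.003], "yaw": 0.5, "jaw": 255},
    {"offset": [0.06, 0, -0.01], "yaw": 1, "jaw": 255},
    {"offset": [0.1, 0, -0.017], "yaw": 2, "jaw": 255},
    {"offset": [0.14, 0, -0.024], "yaw": 3, "jaw": 255},
    {"offset": [0.18, 0, -0.031], "yaw": 4, "jaw": 255},
    {"offset": [0.22, 0, -0.038], "yaw": 5.2, "jaw": 255},
    {"offset": [0.26, 0, -0.045], "yaw": 5.2, "jaw": 255},
    {"offset": [0.295, 0, -0.051], "yaw": 5.2, "jaw": 255},
    {"offset": [0.32, 0, -0.056], "yaw": 5.2, "jaw": 255},
    {"offset": [0.334, 0, -0.058], "yaw": 5.2, "jaw": 255},
  ],
)

```text
clock: 6.05
position: [0.5153, -0.3169, 0.2554]
ee_rot: [-0.492, 0.509, -0.508, 0.491]
ft_force: [1.0, -0.6, -1.1]
grip_width: 0.129
```

```bash
python3 -c "
from h import *
c=shot('wrist');save(c,'w2.png');W=cloud(c)
fit(box(W,.517,-.315,(.03,.16),.115,.145),'bar')
fit(box(W,.517,-.315,(.03,.16),.125,.145),'bar')
cv2.imwrite('pics/v5.png',np.hstack([c['pixels'][:,:,::-1][:,100:500]]))
plan([.5165,-.3135,.255],-1.7)"
```

```text
bar 2380 rect c [ 519.1 -257.1] [144.3  17.3] 88.5 mean [ 0.5198 -0.23    0.1358] z [0.131  0.1364 0.1381] yaw -2.12
bar 2376 rect c [ 519.4 -257.1] [144.2  17. ] 88.6 mean [ 0.5198 -0.2301  0.1358] z [0.131  0.1364 0.1381] yaw -2.13
pos [ 0.5152 -0.3182  0.2553] a -2.06 tilt [ 6.e-04 -1.e+00 -7.e-04] F [-2.5 -1.6 -1.1] g 0.131 t 6.1 | offset mm [-4.8  0.3  1.2] yaw -0.36
```

View pics/v5.png

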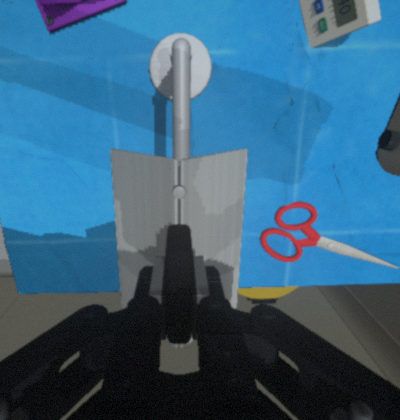

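The picture shows the cover level in the jaws, its ridge at (180,170) in line with the bar at (180,100). Lowering it.

move_arm(
  increments=[
    {"offset": [-0.0045, 0.005, 0.0015], "yaw": -0.3, "jaw": 255},
    {"offset": [-0.0045, 0.02, 0.0015], "yaw": -0.3, "jaw": 255},
    {"offset": [-0.0045, 0.045, 0.0015], "yaw": -0.3, "jaw": 255},
    {"offset": [-0.0045, 0.065, 0.0015], "yaw": -0.3, "jaw": 255},
    {"offset": [-0.0045, 0.08, 0.0015], "yaw": -0.3, "jaw": 255},
    {"offset": [-0.0045, 0.086, 0.0015], "yaw": -0.3, "jaw": 255},
    {"offset": [-0.0045, 0.088, 0.0015], "yaw": -0.3, "jaw": 255},
    {"offset": [-0.0045, 0.089, 0.0015], "yaw": -0.3, "jaw": 255},
    {"offset": [-0.0045, 0.09, 0.0015], "yaw": -0.3, "jaw": 255},
  ],
)

```text
clock: 6.85
position: [0.5173, -0.3134, 0.166]
ee_rot: [0.493, -0.507, 0.508, -0.492]
ft_force: [0.9, 1.3, 2.2]
grip_width: 0.131
```

```bash
python3 -c "
from h import *
plan([.517,-.3138,.165],-1.8)"
```

```text
pos [ 0.5173 -0.3134  0.166 ] a -1.72 tilt [ 1.e-03 -1.e+00  1.e-04] F [0.9 1.3 2.2] g 0.131 t 6.85 | offset mm [ 0.4  1.  -0.3] yaw 0.08
```

move_arm(
  increments=[
    {"offset": [0, 0.0005, 0], "yaw": 0, "jaw": 255},
    {"offset": [0, 0.0005, 0], "yaw": 0, "jaw": 255},
    {"offset": [0, 0.0005, 0], "yaw": 0, "jaw": 210},
    {"offset": [0, 0.0005, 0], "yaw": 0, "jaw": 200},
    {"offset": [0, 0.0005, 0], "yaw": 0, "jaw": 180},
    {"offset": [0, 0.0005, 0], "yaw": 0, "jaw": 150},
    {"offset": [0, 0, 0], "yaw": 0, "jaw": 120},
    {"offset": [0, 0, 0], "yaw": 0, "jaw": 120},
  ],
)

```text
clock: 7.52
position: [0.5173, -0.3134, 0.1661]
ee_rot: [0.493, -0.507, 0.508, -0.492]
ft_force: [0.6, -0.0, -0.1]
grip_width: 0.529
```

move_arm(
  increments=[
    {"offset": [0, -0.01, 0], "yaw": 0, "jaw": 100},
    {"offset": [0, -0.03, 0], "yaw": 0, "jaw": 60},
    {"offset": [0, -0.06, 0], "yaw": 0, "jaw": 0},
    {"offset": [0, -0.09, 0], "yaw": 0, "jaw": 0},
    {"offset": [0, -0.11, 0], "yaw": 0, "jaw": 0},
    {"offset": [0, -0.11, 0], "yaw": 0, "jaw": 0},
  ],
)

```text
clock: 8.02
position: [0.519, -0.3138, 0.282]
ee_rot: [0.492, -0.505, 0.51, -0.493]
ft_force: [0.3, 0.1, -0.4]
grip_width: 0.997
```

```bash
python3 -c "
from h import *
c=shot('scene');W=cloud(c)
fit(box(W,.517,-.315,(.06,.1),.155,.18),'grip')
fit(box(W,.517,-.315,(.06,.1),.08,.18),'cover')
fit(box(W,.555,.025,(.05,.07),.036,.06),'vtop')
cv2.imwrite('pics/v6.png',cv2.resize(c['pixels'][60:300,200:450,::-1],None,fx=2.5,fy=2.5,interpolation=2))
plan([.449,.341,.25],-6.3)"
```

```text
grip 105 rect c [ 515.4 -312.1] [51.4 13.9] 88.3 mean [ 0.514  -0.3078  0.1698] z [0.1565 0.1704 0.1785] yaw -4.44
cover 905 rect c [ 515.8 -314.5] [198.8  86.4] 88.4 mean [ 0.504  -0.3074  0.1315] z [0.1061 0.1308 0.1735] yaw -5.87
vtop 172 rect c [554.5  30.5] [ 65.5 107.3] 3.2 mean [0.5567 0.0322 0.0412] z [0.0366 0.0415 0.0466] yaw 4.37
pos [ 0.5184 -0.3136  0.2794] a -1.71 tilt [ 0.0035 -1.      0.0044] F [ 0.5 -0.2 -0.2] g 1.001 t 8.07 | offset mm [-652.3   26.7  -89. ] yaw 4.59
```

View pics/v6.png

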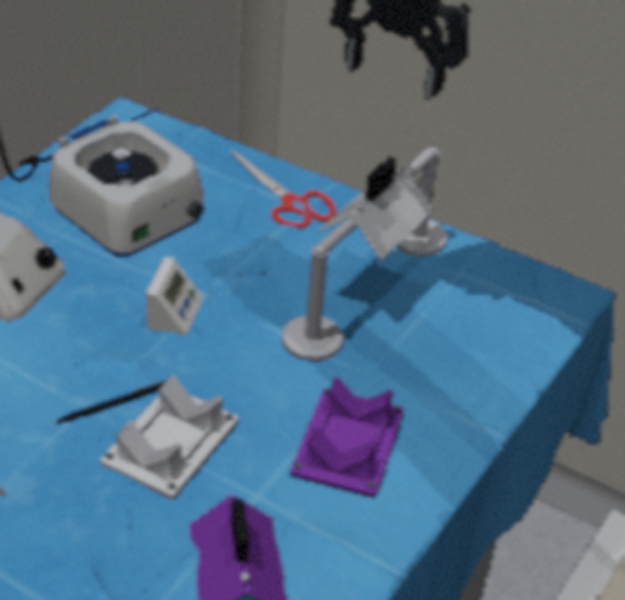

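The picture shows the cover astride the bar about its middle at (395,210), jaws clear. The open V-block at (170,435) seems to be centred a few mm further in +y than the cover was. I'll measure it with the wrist camera on the way.

move_arm(
  increments=[
    {"offset": [-0.343, 0.002, 0.027], "yaw": -5, "jaw": 0},
    {"offset": [-0.343, 0.002, 0.027], "yaw": -5, "jaw": 0},
    {"offset": [-0.343, 0.002, 0.027], "yaw": -5, "jaw": 0},
    {"offset": [-0.343, 0.002, 0.027], "yaw": -5, "jaw": 0},
    {"offset": [-0.343, 0.002, 0.027], "yaw": -5, "jaw": 0},
    {"offset": [-0.343, 0.002, 0.027], "yaw": -5, "jaw": 0},
    {"offset": [-0.343, 0.002, 0.027], "yaw": -5, "jaw": 0},
    {"offset": [-0.343, 0.002, 0.027], "yaw": -5, "jaw": 0},
    {"offset": [-0.343, 0.002, 0.027], "yaw": -5, "jaw": 0},
    {"offset": [-0.343, 0.002, 0.027], "yaw": -5, "jaw": 0},
  ],
)

```text
clock: 8.9
position: [0.555, 0.0333, 0.276]
ee_rot: [-0.516, 0.482, -0.485, 0.516]
ft_force: [-0.3, -0.2, -0.5]
grip_width: 0.998
```

```bash
cat > vb.py <<'E'
from h import *
def vmeas(c,W):
    print([(np.round(r['centre']),round(r['confidence'],2),atz(c,r['centre'],.0395).round(4)) for r in manip.spot_point(c,'vblock_seat')[:2]])
    Q=box(W,.556,.03,(.055,.075),.0125,.06); fit(Q,'vblock')
    P=box(W,.556,.03,(.065,.085),.007,.06); fit(P,'plate+')
    # plane pairs: fit V faces per side in block frame
    a=np.radians(3.5);e=np.array([np.cos(a),np.sin(a)]);g=np.array([-np.sin(a),np.cos(a)])
    u=(Q[:,:2]-[.556,.03])@e;v=(Q[:,:2]-[.556,.03])@g
    for y0 in (-42,38):
        m=(abs(v*1000-y0)<9)
        for s in (-1,1):
            k=m&(s*u>.007)&(s*u<.024)
            if k.sum()>20:
                p=np.polyfit(u[k],Q[k,2],1);print(y0,s,k.sum(),p.round(4))
    for lo,hi in ((.036,.05),):
        k=(Q[:,2]>lo); print('v extents',np.round(np.percentile(v[k],[.5,99.5])*1000,1),'u',np.round(np.percentile(u[k],[.5,99.5])*1000,1))
        # gap edges
        print('gap',np.round([v[k&(v<0)].max()*1000,v[k&(v>0)].min()*1000],1))
E
python3 -c "
from vb import *
c=shot('wrist');save(c,'w3.png');W=cloud(c);vmeas(c,W)
c=shot('top');vmeas(c,cloud(c))
cv2.imwrite('pics/v7.png',cv2.imread('pics/w3.png'))
plan([.449,.341,.25],-6.3)"
```

```text
[(array([161., 259.]), 0.8, array([ 0.4078, -0.0862,  0.0395])), (array([275., 182.]), 0.66, array([0.5521, 0.0283, 0.0395]))]
vblock 2749 rect c [555.5  30.7] [ 84.6 121.2] 3.0 mean [0.5555 0.0327 0.0281] z [0.0143 0.0279 0.0424] yaw 3.93
plate+ 6859 rect c [564.4  25.2] [107.  139.3] 3.6 mean [0.5563 0.0343 0.0175] z [0.0092 0.0112 0.0412] yaw 8.14
-42 -1 184 [-0.9849  0.0146]
-42 1 187 [0.9979 0.0146]
38 -1 213 [-0.9913  0.0143]
38 1 227 [1.0042 0.0149]
v extents [-51.5  51.7] u [-32.2  31.6]
gap [-26.6  27.1]
[(array([296., 257.]), 0.68, array([ 0.3935, -0.0705,  0.0395]))]
vblock 0
plate+ 3Traceback (most recent call last):
  File "<string>", line 4, in <module>
    c=shot('top');vmeas(c,cloud(c))
                  ~~~~~^^^^^^^^^^^^
  File "vb.py", line 16, in vmeas
    k=(Q[:,2]>lo); print('v extents',np.round(np.percentile(v[k],[.5,99.5])*1000,1),'u',np.round(np.percentile(u[k],[.5,99.5])*1000,1))
                                              ~~~~~~~~~~~~~^^^^^^^^^^^^^^^^
    return _quantile_unchecked(
        a, q, axis, out, overwrite_input, method, keepdims, weights)
    return _ureduce(a,
                    func=_quantile_ureduce_func,
    ...<5 lines>...
                    overwrite_input=overwrite_input,
                    method=method)
    r = func(a, **kwargs)
    result = _quantile(arr,
                       quantiles=q,
    ...<2 lines>...
                       out=out,
                       weights=wgt)
    slices_having_nans = np.isnan(arr[-1, ...])
                                  ~~~^^^^^^^^^
IndexError: index -1 is out of bounds for axis 0 with size 0
```

View pics/w3.png

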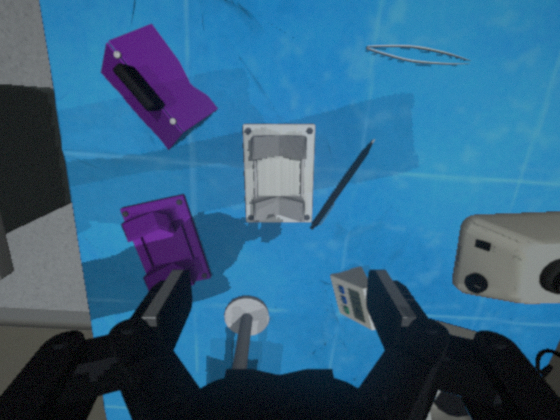

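The wrist view shows the V-block at (278,173), with both V faces and the gap clear. The seat fits at (0.556, 0.030), yaw about 3.5°. Moving over the barrel.

move_arm(
  increments=[
    {"offset": [-0.314, 0.026, -0.087], "yaw": 9.8, "jaw": 0},
    {"offset": [-0.314, 0.026, -0.087], "yaw": 9.8, "jaw": 0},
    {"offset": [-0.314, 0.026, -0.087], "yaw": 9.8, "jaw": 0},
    {"offset": [-0.314, 0.026, -0.087], "yaw": 9.8, "jaw": 0},
    {"offset": [-0.314, 0.026, -0.087], "yaw": 9.8, "jaw": 0},
    {"offset": [-0.314, 0.026, -0.087], "yaw": 9.8, "jaw": 0},
    {"offset": [-0.314, 0.026, -0.087], "yaw": 9.8, "jaw": 0},
    {"offset": [-0.314, 0.026, -0.087], "yaw": 9.8, "jaw": 0},
    {"offset": [-0.314, 0.026, -0.087], "yaw": 9.8, "jaw": 0},
    {"offset": [-0.314, 0.026, -0.087], "yaw": 9.8, "jaw": 0},
  ],
)

```text
clock: 9.93
position: [0.4508, 0.3361, 0.2478]
ee_rot: [0.471, -0.526, 0.529, -0.47]
ft_force: [1.2, -0.7, -0.2]
grip_width: 0.997
```

```bash
python3 -c "
from vb import *
c=shot('wrist');save(c,'w4.png');W=cloud(c)
Q=box(W,.449,.341,(.03,.09),.04,.07);fit(Q,'barrel')
Q=box(W,.449,.341,(.03,.09),.046,.07);fit(Q,'barrel top')
Q=box(W,.449,.341,(.03,.09),.052,.07);fit(Q,'barrel top')
c=shot('top');vmeas(c,cloud(c)) if 1 else 0
"
python3 -c "
from h import *
plan([.449,.341,.25],-6.3)"
```

```text
barrel 3581 rect c [451.7 341.8] [129.   35.2] 83.9 mean [0.452  0.3465 0.0507] z [0.0433 0.0518 0.0547] yaw -6.21
barrel top 3106 rect c [451.5 341.3] [128.2  31.6] 83.5 mean [0.452  0.3459 0.0518] z [0.0472 0.0523 0.0548] yaw -6.2
barrel top 1676 rect c [451.9 341.6] [125.9  22.5] 82.8 mean [0.4518 0.3449 0.0536] z [0.0522 0.0536 0.0551] yaw -6.19
[(array([300., 253.]), 0.97, array([ 0.4042, -0.0817,  0.0395])), (array([262., 204.]), 0.92, array([0.5499, 0.0263, 0.0395]))]
vblock 575 rect c [553.  35.] [ 87.9 136.3] 5.5 mean [0.5534 0.0304 0.0247] z [0.0129 0.0226 0.0424] yaw 5.83
plate+ 1177 rect c [557.   30.9] [168.2 126.4] 89.8 mean [0.5542 0.0314 0.017 ] z [0.0075 0.0123 0.0399] yaw 8.24
-42 -1 30 [-0.8863  0.0153]
-42 1 37 [0.8882 0.0164]
38 -1 31 [-0.9378  0.0133]
38 1 36 [1.0914 0.0138]
v extents [-50.6  52.4] u [-33.6  30.1]
gap [-26.9  28. ]
pos [0.4529 0.3333 0.248 ] a -6.84 tilt [ 0.0047 -1.      0.0042] F [ 0.1 -0.7  0.8] g 0.996 t 10.08 | offset mm [-7.2 -2.1 -4.8] yaw -0.54
```

View pics/w4.png

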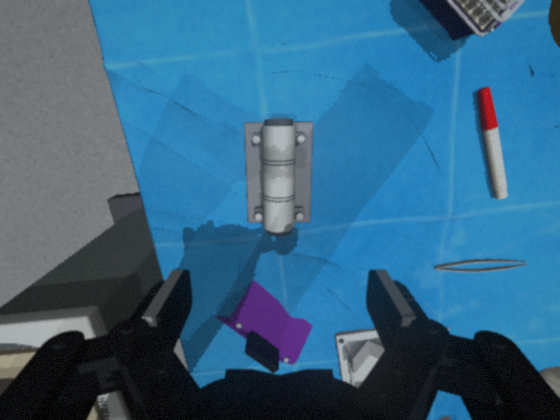

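The wrist view shows the barrel at (279,175), clear on its rest with the pins at the corners. Descending above its middle.

move_arm(
  increments=[
    {"offset": [-0.008, 0.03, -0.0022], "yaw": -0.6, "jaw": 0},
    {"offset": [-0.008, 0.07, -0.0022], "yaw": -0.6, "jaw": 0},
    {"offset": [-0.008, 0.11, -0.0022], "yaw": -0.6, "jaw": 0},
    {"offset": [-0.008, 0.14, -0.0022], "yaw": -0.6, "jaw": 0},
    {"offset": [-0.008, 0.155, -0.0022], "yaw": -0.6, "jaw": 0},
    {"offset": [-0.008, 0.158, -0.0022], "yaw": -0.6, "jaw": 0},
    {"offset": [-0.008, 0.158, -0.0022], "yaw": -0.6, "jaw": 0},
  ],
)

```text
clock: 10.67
position: [0.4529, 0.339, 0.0894]
ee_rot: [0.472, -0.525, 0.529, -0.471]
ft_force: [0.6, 0.0, 0.2]
grip_width: 1.002
```

```bash
python3 -c "
from vb import *
plan([.4517,.3415,.036],-6.2)
c=shot('wrist');W=cloud(c)
Q=box(W,.451,.341,(.03,.09),.04,.058);fit(Q,'barrel')
"
```

```text
pos [0.4529 0.339  0.0894] a -6.38 tilt [ 0.006  -1.      0.0031] F [0.6 0.  0.2] g 1.002 t 10.67 | offset mm [-2.7 53.4 -1.7] yaw -0.18
barrel 10891 rect c [452.  341.9] [129.8  35.3] 83.8 mean [0.4528 0.3504 0.0509] z [0.0436 0.0519 0.0546] yaw -6.3
```

move_arm(
  increments=[
    {"offset": [-0.003, 0.02, -0.0013], "yaw": -0.2, "jaw": 0},
    {"offset": [-0.003, 0.04, -0.0013], "yaw": -0.2, "jaw": 0},
    {"offset": [-0.003, 0.05, -0.0013], "yaw": -0.2, "jaw": 0},
    {"offset": [-0.003, 0.0535, -0.0013], "yaw": -0.2, "jaw": 0},
    {"offset": [-0.003, 0.0535, -0.0013], "yaw": -0.2, "jaw": 0},
    {"offset": [-0.003, 0.0535, -0.0013], "yaw": -0.2, "jaw": 60},
    {"offset": [-0.003, 0.0535, -0.0013], "yaw": -0.2, "jaw": 90},
  ],
)

```text
clock: 11.3
position: [0.4532, 0.3432, 0.0385]
ee_rot: [0.472, -0.524, 0.529, -0.473]
ft_force: [-0.2, 0.1, 0.0]
grip_width: 0.749
```

```bash
python3 -c "
from vb import *
plan([.452,.3418,.036],-6.2)
"
```

```text
pos [0.4532 0.3432 0.0385] a -6.16 tilt [ 0.0034 -1.      0.0061] F [-0.2  0.1  0. ] g 0.749 t 11.3 | offset mm [ 1.5  2.5 -1. ] yaw 0.04
```

move_arm(
  increments=[
    {"offset": [0.0015, 0.0025, -0.001], "yaw": 0, "jaw": 110},
    {"offset": [0.0015, 0.0025, -0.001], "yaw": 0, "jaw": 130},
    {"offset": [0.0015, 0.0025, -0.001], "yaw": 0, "jaw": 160},
    {"offset": [0.0015, 0.0025, -0.001], "yaw": 0, "jaw": 160},
    {"offset": [0.0015, 0.0025, -0.001], "yaw": 0, "jaw": 200},
    {"offset": [0.0015, 0.0025, -0.001], "yaw": 0, "jaw": 200},
    {"offset": [0.0015, 0.0025, -0.001], "yaw": 0, "jaw": 255},
    {"offset": [0.0015, 0.0025, -0.001], "yaw": 0, "jaw": 255},
  ],
  squeeze=70,
)

```text
clock: 11.97
position: [0.4526, 0.3419, 0.0367]
ee_rot: [0.471, -0.524, 0.529, -0.473]
ft_force: [0.5, -2.0, 5.7]
grip_width: 0.402
```

```bash
python3 -c "
from vb import *
plan([.452,.3418,.036],-6.2)
"
```

```text
pos [0.4526 0.3419 0.0367] a -6.18 tilt [ 0.0032 -1.      0.0071] F [ 0.5 -2.   5.7] g 0.402 t 11.97 | offset mm [ 0.1  0.7 -0.6] yaw 0.02
```

move_arm(
  increments=[
    {"offset": [0, -0.005, 0], "yaw": 0, "jaw": 255},
    {"offset": [0, -0.02, 0], "yaw": 0, "jaw": 255},
    {"offset": [0, -0.05, 0], "yaw": 0, "jaw": 255},
    {"offset": [0, -0.08, 0], "yaw": 0, "jaw": 255},
    {"offset": [0, -0.11, 0], "yaw": 0, "jaw": 255},
    {"offset": [0, -0.13, 0], "yaw": 0, "jaw": 255},
    {"offset": [0, -0.135, 0], "yaw": 0, "jaw": 255},
    {"offset": [0, -0.135, 0], "yaw": 0, "jaw": 255},
  ],
)

```text
clock: 12.63
position: [0.4521, 0.343, 0.1736]
ee_rot: [0.471, -0.523, 0.529, -0.474]
ft_force: [0.3, 0.7, -2.5]
grip_width: 0.398
```

```bash
python3 -c "
from vb import *
plan([.556,.030,.17],3.5)
"
```

```text
pos [0.4521 0.343  0.1736] a -6.17 tilt [ 0.0016 -1.      0.0095] F [ 0.3  0.7 -2.5] g 0.398 t 12.63 | offset mm [300.    5.4 137. ] yaw -9.67
```

move_arm(
  increments=[
    {"offset": [0.02, 0, 0.009], "yaw": -1, "jaw": 255},
    {"offset": [0.05, 0, 0.023], "yaw": -2, "jaw": 255},
    {"offset": [0.085, 0, 0.039], "yaw": -3, "jaw": 255},
    {"offset": [0.12, 0, 0.055], "yaw": -4, "jaw": 255},
    {"offset": [0.155, 0, 0.071], "yaw": -5, "jaw": 255},
    {"offset": [0.19, 0.001, 0.087], "yaw": -6, "jaw": 255},
    {"offset": [0.225, 0.002, 0.103], "yaw": -7, "jaw": 255},
    {"offset": [0.26, 0.003, 0.119], "yaw": -8.5, "jaw": 255},
    {"offset": [0.285, 0.004, 0.13], "yaw": -9.7, "jaw": 255},
    {"offset": [0.3, 0.005, 0.137], "yaw": -9.7, "jaw": 255},
  ],
)

```text
clock: 13.47
position: [0.5558, 0.0252, 0.1684]
ee_rot: [-0.514, 0.483, -0.488, 0.515]
ft_force: [0.4, 0.1, -3.6]
grip_width: 0.4
```

```bash
python3 -c "
from vb import *
plan([.556,.030,.10],3.5)
c=shot('wrist');save(c,'w5.png');W=cloud(c)
print([(np.round(r['centre']),round(r['confidence'],2),atz(c,r['centre'],.0395).round(4)) for r in manip.spot_point(c,'vblock_seat')[:2]])
fit(box(W,.556,.03,(.06,.09),.12,.2),'barrel')
o=manip.get_obs();print(o['position'],o['torque'])
"
```

```text
pos [0.5558 0.0252 0.1684] a 3.34 tilt [ 0.0042 -1.      0.0062] F [ 0.4  0.1 -3.6] g 0.4 t 13.47 | offset mm [-5.1 68.4  0. ] yaw -0.16
[(array([117., 300.]), 0.7, array([ 0.4058, -0.08  ,  0.0395]))]
barrel 20955 rect c [555.8  32.9] [108.8  85.9] 60.4 mean [0.5547 0.0444 0.1827] z [0.1718 0.1836 0.1948] yaw 3.24
[0.55578066 0.02551571 0.16819126] [ 0.06730468  0.04394681 -0.01424364]
```

View pics/w5.png

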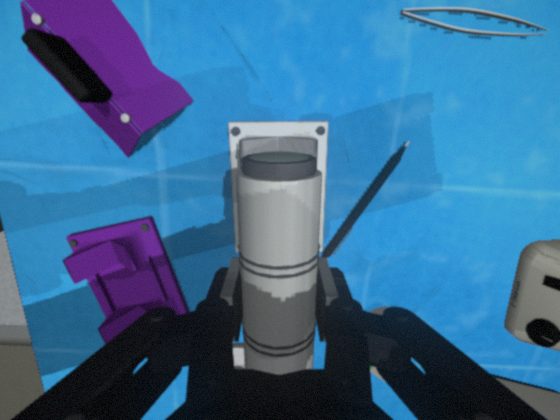

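The picture shows the barrel at (280,260), held level and in line with the V-block below, far end at (280,165). Lowering to just above the seat.

move_arm(
  increments=[
    {"offset": [-0.005, 0.01, 0], "yaw": -0.2, "jaw": 255},
    {"offset": [-0.005, 0.035, 0], "yaw": -0.2, "jaw": 255},
    {"offset": [-0.005, 0.065, 0], "yaw": -0.2, "jaw": 255},
    {"offset": [-0.005, 0.09, 0], "yaw": -0.2, "jaw": 255},
    {"offset": [-0.005, 0.105, 0], "yaw": -0.2, "jaw": 255},
    {"offset": [-0.005, 0.112, 0], "yaw": -0.2, "jaw": 255},
    {"offset": [-0.005, 0.114, 0], "yaw": -0.2, "jaw": 255},
    {"offset": [-0.005, 0.115, 0], "yaw": -0.2, "jaw": 255},
  ],
)

```text
clock: 14.23
position: [0.5559, 0.0312, 0.0529]
ee_rot: [-0.514, 0.482, -0.487, 0.515]
ft_force: [-0.1, 0.4, -2.1]
grip_width: 0.397
```

```bash
cat > m.py <<'E'
from vb import *
plan([.556,.030,.0402],3.5)
for n in ('wrist','scene'):
    c=shot(n);W=cloud(c)
    o=manip.get_obs()['position']
    Q=box(W,.556,.03,(.024,.09),.0445,.075)
    a=np.radians(3.5);e=np.array([np.cos(a),np.sin(a)]);g=np.array([-np.sin(a),np.cos(a)])
    u=(Q[:,:2]-o[:2])@e;v=(Q[:,:2]-o[:2])@g
    print(n,len(Q),'v ext rel TCP',np.percentile(v,[.3,99.7]).round(4),'rel seat shift',((o[:2]-[.556,.03])@g).round(4))
    for b in range(-60,61,15):
        k=(abs(v*1000-b)<6)&(abs(u)<.017)
        if k.sum()>15:
            # circle fit
            A=np.c_[u[k],Q[k,2],np.ones(k.sum())];s=np.linalg.lstsq(A,-(u[k]**2+Q[k,2]**2),rcond=None)[0]
            print(b,k.sum(),'ctr u,z',(-s[:2]/2).round(4),'top',np.percentile(Q[k,2],97).round(4))
E
python3 m.py
```

```text
pos [0.5559 0.0312 0.0529] a 3.47 tilt [ 0.0033 -1.      0.0052] F [-0.1  0.4 -2.1] g 0.397 t 14.23 | offset mm [ 1.2 12.7  0. ] yaw -0.03
wrist 18613 v ext rel TCP [-0.0368  0.0651] rel seat shift 0.0009
-30 1096 ctr u,z [-0.0004  0.0528] top 0.0707
-15 1542 ctr u,z [-0.0002  0.0534] top 0.071
0 1822 ctr u,z [0.0011 0.0559] top 0.0713
15 1924 ctr u,z [0.0001 0.0539] top 0.071
30 2103 ctr u,z [-0.0003  0.053 ] top 0.0709
45 2384 ctr u,z [-0.0003  0.0531] top 0.071
60 2828 ctr u,z [-0.0003  0.0579] top 0.0704
scene 425 v ext rel TCP [-0.0517  0.0653] rel seat shift 0.0007
0 43 ctr u,z [0.0025 0.0613] top 0.0737
15 49 ctr u,z [0.     0.0561] top 0.0742
30 47 ctr u,z [-0.0023  0.0581] top 0.0738
45 43 ctr u,z [-0.0023  0.0592] top 0.0743
60 101 ctr u,z [-0.0024  0.0592] top 0.0729
```

move_arm(
  increments=[
    {"offset": [0.0015, 0.003, 0], "yaw": 0, "jaw": 255},
    {"offset": [0.0015, 0.006, 0], "yaw": 0, "jaw": 255},
    {"offset": [0.0015, 0.008, 0], "yaw": 0, "jaw": 255},
    {"offset": [0.0015, 0.01, 0], "yaw": 0, "jaw": 255},
    {"offset": [0.0015, 0.011, 0], "yaw": 0, "jaw": 255},
    {"offset": [0.0015, 0.011, 0], "yaw": 0, "jaw": 255},
  ],
)

```text
clock: 14.83
position: [0.5566, 0.0291, 0.0426]
ee_rot: [-0.514, 0.482, -0.487, 0.516]
ft_force: [-0.6, -0.7, -2.6]
grip_width: 0.402
```

```bash
python3 -c "
from h import *
plan([.556,.0297,.0402],3.5)"
```

```text
pos [0.5566 0.0291 0.0426] a 3.43 tilt [ 0.0038 -1.      0.0066] F [-0.6 -0.7 -2.6] g 0.402 t 14.83 | offset mm [-0.6  2.4 -0.6] yaw -0.07
```

move_arm(
  increments=[
    {"offset": [-0.0006, 0.001, -0.0005], "yaw": 0, "jaw": 255},
    {"offset": [-0.0006, 0.0015, -0.0005], "yaw": 0, "jaw": 255},
    {"offset": [-0.0006, 0.002, -0.0005], "yaw": 0, "jaw": 255},
    {"offset": [-0.0006, 0.0025, -0.0005], "yaw": 0, "jaw": 255},
    {"offset": [-0.0006, 0.0025, -0.0005], "yaw": 0, "jaw": 255},
  ],
)

```text
clock: 15.25
position: [0.5562, 0.0297, 0.0404]
ee_rot: [-0.514, 0.482, -0.487, 0.516]
ft_force: [-2.1, -0.4, 1.0]
grip_width: 0.398
```

```bash
python3 -c "
from h import *
plan([.556,.0297,.0402],3.5)"
```

```text
pos [0.5562 0.0297 0.0404] a 3.44 tilt [ 0.004  -1.      0.0068] F [-2.1 -0.4  1. ] g 0.398 t 15.25 | offset mm [ 0.   0.2 -0.2] yaw -0.06
```

move_arm(
  increments=[
    {"offset": [0, 0.0005, -0.0003], "yaw": 0, "jaw": 255},
    {"offset": [0, 0.001, -0.0003], "yaw": 0, "jaw": 255},
    {"offset": [0, 0.001, -0.0003], "yaw": 0, "jaw": 255},
    {"offset": [0, 0.001, -0.0003], "yaw": 0, "jaw": 255},
  ],
)

```text
clock: 15.58
position: [0.5562, 0.0298, 0.0403]
ee_rot: [-0.514, 0.482, -0.488, 0.516]
ft_force: [-4.3, -1.2, 10.8]
grip_width: 0.402
```

```bash
python3 -c "
from h import *
plan([.556,.0297,.0402],3.5)"
```

```text
pos [0.5562 0.0298 0.0403] a 3.44 tilt [ 0.0045 -1.      0.0074] F [-4.3 -1.2 10.8] g 0.402 t 15.58 | offset mm [ 0.1  0.1 -0.2] yaw -0.06
```

move_arm(
  increments=[
    {"offset": [0, 0.0012, -0.0006], "yaw": 0, "jaw": 255},
    {"offset": [0, 0.0016, -0.0009], "yaw": 0, "jaw": 255},
    {"offset": [0, 0.0018, -0.0009], "yaw": 0, "jaw": 255},
    {"offset": [0, 0.0018, -0.0009], "yaw": 0, "jaw": 255},
    {"offset": [0, 0.0018, -0.0009], "yaw": 0, "jaw": 255},
  ],
)

```text
clock: 16.0
position: [0.5562, 0.0297, 0.0402]
ee_rot: [-0.514, 0.481, -0.488, 0.516]
ft_force: [-6.3, -2.3, 18.1]
grip_width: 0.397
```

```bash
python3 -c "
from h import *
plan([.556,.0297,.0402],3.5)"
```

```text
pos [0.5562 0.0297 0.0402] a 3.45 tilt [ 0.0055 -0.9999  0.0092] F [-6.3 -2.3 18.1] g 0.397 t 16.0 | offset mm [ 0.  -0.  -0.2] yaw -0.05
```

move_arm(
  increments=[
    {"offset": [0, 0.0018, -0.0014], "yaw": 0, "jaw": 255},
    {"offset": [0, 0.0018, -0.002], "yaw": 0, "jaw": 255},
    {"offset": [0, 0.0018, -0.002], "yaw": 0, "jaw": 255},
    {"offset": [0, 0.0018, -0.002], "yaw": 0, "jaw": 255},
  ],
)

```text
clock: 16.33
position: [0.5561, 0.0298, 0.0402]
ee_rot: [-0.513, 0.48, -0.489, 0.517]
ft_force: [-0.2, -2.0, 12.1]
grip_width: 0.398
```

```bash
python3 -c "
from h import *
plan([.556,.0297,.0402],3.5)"
```

```text
pos [0.5561 0.0298 0.0402] a 3.45 tilt [ 0.0059 -0.9999  0.0133] F [-0.2 -2.  12.1] g 0.398 t 16.33 | offset mm [ 0.1  0.  -0.1] yaw -0.05
```

move_arm(
  increments=[
    {"offset": [0, 0.0022, -0.0024], "yaw": 0, "jaw": 255},
    {"offset": [0, 0.0026, -0.0028], "yaw": 0, "jaw": 255},
    {"offset": [0, 0.0028, -0.003], "yaw": 0, "jaw": 255},
    {"offset": [0, 0.0028, -0.003], "yaw": 0, "jaw": 255},
    {"offset": [0, 0.0028, -0.003], "yaw": 0, "jaw": 255},
  ],
)

```text
clock: 16.75
position: [0.556, 0.0298, 0.0401]
ee_rot: [-0.511, 0.478, -0.491, 0.518]
ft_force: [0.3, -2.2, 19.4]
grip_width: 0.403
```

```bash
python3 -c "
from h import *
plan([.556,.0297,.0402],3.5);print(manip.get_obs()['torque'])"
```

```text
pos [0.556  0.0298 0.0401] a 3.46 tilt [ 0.0066 -0.9998  0.0193] F [ 0.3 -2.2 19.4] g 0.403 t 16.75 | offset mm [ 0.1 -0.1  0. ] yaw -0.04
[-0.26584502  0.06625891  0.2184108 ]
```

Push is 19.4 N down and 0.3 N across the groove. Final check of seating, cover and bystanders.

```bash
python3 m.py; python3 -c "
from h import *
c=shot('scene');W=cloud(c)
fit(box(W,.517,-.315,(.06,.1),.155,.18),'cover grip')
cv2.imwrite('pics/v12.png',cv2.resize(c['pixels'][60:300,170:430,::-1],None,fx=2.4,fy=2.4,interpolation=2))
for q,z in [('timer',0),('pen_click',.004),('tweezers',.004)]: print(q,[(atz(c,r['centre'],z).round(3),round(r['confidence'],2)) for r in manip.spot_point(c,q)[:1]])
plan([.556,.0297,.0402],3.5)"
```

```text
pos [0.556  0.0298 0.0401] a 3.46 tilt [ 0.0066 -0.9998  0.0193] F [ 0.3 -2.2 19.4] g 0.403 t 16.75 | offset mm [-0.2 -0.1  0. ] yaw -0.04
wrist 18674 v ext rel TCP [-0.0358  0.0645] rel seat shift -0.0002
-30 1124 ctr u,z [0.0001 0.0402] top 0.058
-15 1532 ctr u,z [0.0002 0.0406] top 0.0582
0 1800 ctr u,z [0.0011 0.0426] top 0.0585
15 1901 ctr u,z [0.0003 0.0408] top 0.0583
30 2127 ctr u,z [0.     0.0403] top 0.0582
45 2409 ctr u,z [0.     0.0405] top 0.0582
60 2467 ctr u,z [-0.     0.046] top 0.0577
scene 395 v ext rel TCP [-0.0524  0.0652] rel seat shift -0.0002
0 50 ctr u,z [0.0034 0.0606] top 0.0721
15 52 ctr u,z [0.0011 0.0558] top 0.0662
30 42 ctr u,z [-0.0031  0.05  ] top 0.0619
45 41 ctr u,z [-0.0022  0.0493] top 0.0607
60 67 ctr u,z [-0.0015  0.0487] top 0.0594
cover grip 109 rect c [ 515.1 -311.9] [51.8 13.8] 86.6 mean [ 0.514  -0.3077  0.1696] z [0.1565 0.1717 0.1783] yaw -3.48
timer []
pen_click [(array([0.637, 0.004, 0.004]), 0.45)]
tweezers [(array([0.7  , 0.192, 0.004]), 0.47)]
pos [0.556  0.0298 0.0401] a 3.46 tilt [ 0.0066 -0.9998  0.0194] F [-0.5 -1.8 19.2] g 0.4 t 17.05 | offset mm [ 0.1 -0.1 -0. ] yaw -0.04
```

View pics/v12.png

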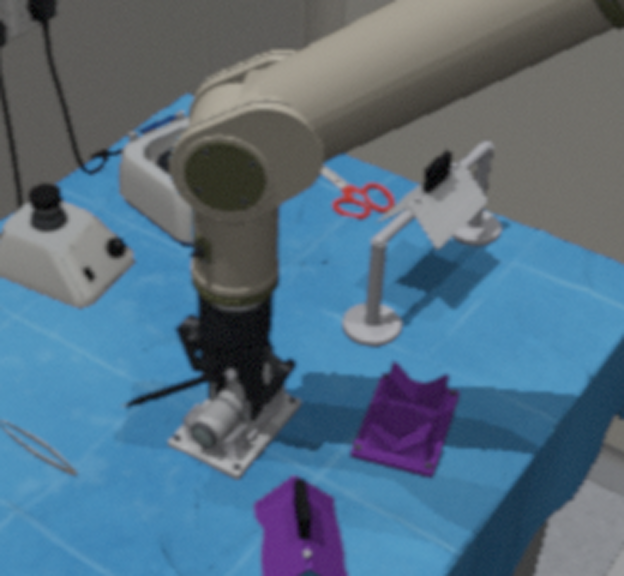

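The picture shows the barrel in the groove at (222,415), gripped at its middle, and the cover still astride the bar at (450,200). The pen and tweezers are in place, and the timer is hidden behind the arm. Handing in.

```bash
python3 -c "
from h import *
print(manip.hand_in())"
```

```text
the job is handed in; nothing more can be done
None
```

I hung the grey dust cover astride the rail's bar and let it go. Then I laid the lens barrel in the V-block's groove and handed in at about 17 s while still holding it pressed.

**Cover:** its grip is within about 2 mm of the rail's middle. It had not moved when I looked again at the end.

**Barrel:** it sits at seat height with its axis along the groove, centred end to end to within about 1 mm.

**Push:** the last reading was 19.2 N down and about 0.5 N across the groove. I estimate about 15 N on each V face from this, since the face loads can't be measured directly. The hand is tilted by about 1°.

**Bystanders:** the pen and tweezers were where they started, to within detection error, which was about 1 cm for the pen. In the last picture the arm hid the timer, so I could not re-check it; the arm never went near it. The purple look-alikes were not touched.

**Disagreements:** the top and wrist cameras differed by about 2 mm in x. I used the wrist camera, which matched where the jaws closed. The scene camera's fits to the barrel were spoiled by the gripper blocking its view, so I ignored them.

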